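# Load the conditioning chamber and fasten its draw latch

## Task

Set the stemmed aluminium specimen holder down upright on the floor of the open conditioning chamber (place it, do not drop it), then close the lid fully. Then hook the latch's wire loop over the keeper on the lid so that its cross bar sits down behind the keeper post, and press the lever down over centre until it lies flat on the sloping apron. Leave the other things on the bench where they are.

Things in the scene. Friction and masses are not known exactly. Their poses are not given: they have to be found in the camera images.
- chamber: Grey chamber fixed to the bench: box 190 x 190 mm, 90 mm high, open on top, with a sloping apron. Origin: centre of the box's underside, on the bench top; +z up, -x points to the apron side (with the latch), +x to the lid's hinge. The apron slopes down at 35 degrees from x = -95 mm, z = 90 mm to the bench at x = -215 mm. The latch moves in the plane y = 0.
- well (a point): Centre of the chamber's inner floor, 10 mm above the bench; axes as chamber. The well is 150 x 150 mm inside, with walls 20 mm thick whose top is 80 mm above this floor.
- lid (a joint): Lid angle, rad: 0 shut, growing as it opens; starts 1.35 to 1.6 (upright). Stiff hinge: it stays where it is left and must be pushed (3 to 6 N near its free edge) until shut. Aluminium plate 195 mm long from the hinge, 190 mm wide, 10 mm thick, 0.35 kg; its inner face is level with the hinge axis. Shut, its top is 100 mm above the bench. The keeper stands on its free edge.
- lid_hinge (a point): Middle of the lid's hinge axis (axis along the chamber's local y): chamber local x = +100 mm, 90 mm above the bench.
- lid_edge (a point): Middle of the lid's free edge on its outer face (on top when shut), 195 mm from the hinge along the lid. Axes as the chamber's when the lid is shut. The keeper straddles this point.
- keeper_seat (a point): Where the centre of the cross bar rests in the keeper; moves with the lid. Lid shut: chamber x = -88 mm, z = 114 mm, axes as the chamber's. Keeper: steel block 18 mm wide, top 3 mm below this point, with an upright post (18 mm wide, 10 mm thick) on the latch side, its back 3 mm from this point, its top 11 mm above it. The bar goes over the post and down behind it, a side wire on each side.
- lever (a joint): Steel lever's angle, rad: 0 shut (along the apron, pointing down the slope), growing as its end swings up and over towards the lid (limit 2.2). Starts 0.8 to 1.3. Light friction: stays where it is left. With the loop hooked it meets a spring pull (the loop stretches up to 3 mm) below about 0.8, and past dead centre at 0.21 the pull holds it shut. Press it to its stop: near its end that takes a few newtons.
- latch_pivot (a point): Axis of the lever (along local y): chamber local x = -135 mm, 75 mm above the bench. The lever is 28 mm wide and 6 mm thick.
- lever_end (a point): Centre of the round bar (12 mm thick, 36 mm wide) at the lever's free end, 85 mm from the latch pivot. Seen with chamber +x to the right and z up, the lever points from the pivot at 215 degrees (anticlockwise from +x) minus the lever angle; the loop's hinge on the lever is 24 mm from the pivot, at 231.7 degrees minus the lever angle.
- loop (a joint): Angle of the wire loop about its hinge on the lever, rad: about 0 when the latch is shut, growing as the loop folds up and back away from the lid. Seen as above, the loop points from its hinge at 43 degrees minus the lever angle plus this angle. Starts at 2.1 to 2.45, so that the loop stands up. Light friction: stays where it is left.
- cross_bar (a point): Centre of the loop's cross bar, a steel wire 6 mm thick, 44 mm between the loop's two side wires, 82 mm from the loop's hinge on the lever.
- barrel (a point): Centre of the black plastic finger barrel for pulling the loop: 16 mm thick, 26 mm long (along chamber y), on a stem 28 mm beyond the cross bar (110 mm from the loop's hinge). Grip it from above by its two end faces, 26 mm apart; it pivots between the fingers. Pulling it also swings the lever, to which the loop is hinged.
- holder_center (a point): Specimen holder: a plain aluminium disc 80 mm across and 14 mm thick with a round stem on top, 24 mm across and ending in a knob 30 mm across (from 34 to 56 mm above its base). 56 mm high in all, about 0.3 kg. The point lies on its axis, 28 mm above its base. It stands on the bench in one of three places.
- disc_weight_center (a point): Bystander: a flat steel weight, 80 mm across, 30 mm high, without a stem; centre, half-way up.
- sample_jar_center (a point): Bystander: amber jar with a white cap, 64 mm across, 85 mm high; centre.
- flask_center (a point): Bystander: black drinking flask, 72 mm across, 210 mm high; centre.
- beaker_center (a point): Bystander: glass beaker, 76 mm across, 95 mm high; centre.
There are look-alikes about, which are no part of the job. There is more than one size of the part that bears holder_center; the job needs the middle-sized.

How it is judged:
On the way, in this order (a step that is already met when the one before it is completed fails the run):
1. the specimen holder stands upright on the chamber's floor, released (x of holder_center in the frame of well between -0.06 and 0.06 m and y of holder_center in the frame of well between -0.06 and 0.06 m and z of holder_center in the frame of well below 0.034 m and angle between holder_center's own z axis and vertical below 0.12 rad and contact force between holder and the fingers below 0.1 N and linear speed of holder below 0.05 m/s), for 0.2 s.
2. the lid is shut (value of joint lid below 0.04 rad), for 0.2 s.
3. the loop's cross bar sits behind the keeper post, with the lid shut and the lever still up (value of joint lid below 0.04 rad and x of cross_bar in the frame of keeper_seat between -0.004 and 0.012 m and z of cross_bar in the frame of keeper_seat between -0.006 and 0.008 m and value of joint lever above 0.3 rad), for 0.2 s.
4. the lever is pressed over centre, the loop still hooked (value of joint lid below 0.04 rad and x of cross_bar in the frame of keeper_seat between -0.004 and 0.012 m and z of cross_bar in the frame of keeper_seat between -0.006 and 0.008 m and value of joint lever below 0.08 rad), for 0.2 s.
At the end, for the whole second after the job is handed in: Holder upright (0.12 rad) on the chamber floor, within 60 mm of the well centre along each side; lid below 0.04 rad; cross bar behind the post, in x -4 to +12 mm and z -6 to +8 mm from the seat; lever below 0.08 rad; at rest; bystanders moved under 40 mm (all of step 4 and x of holder_center in the frame of well between -0.06 and 0.06 m and y of holder_center in the frame of well between -0.06 and 0.06 m and z of holder_center in the frame of well below 0.034 m and angle between holder_center's own z axis and vertical below 0.12 rad and linear speed of holder below 0.05 m/s and velocity of joint lever below 0.1 rad/s and distance of each of disc_weight_center, sample_jar_center, flask_center, beaker_center from where it was at the start of the episode below 0.04 m); the robot touches nothing.
It fails at once if the holder is dropped or thrown into the chamber (faster than 0.65 m/s inside the well) (x of holder_center in the frame of well between -0.06 and 0.06 m and y of holder_center in the frame of well between -0.06 and 0.06 m and z of holder_center in the frame of well below 0.075 m and linear speed of holder above 0.65 m/s).
It fails at once if a listed bystander is pushed more than 60 mm away or knocked over (distance of any of disc_weight_center, sample_jar_center, flask_center, beaker_center from where it was at the start of the episode above 0.06 m or angle between any of disc_weight_center, sample_jar_center, flask_center, beaker_center's own z axis and vertical above 0.6 rad).
It also fails if it takes over 67 s, if anything falls off the work surface, if the arm or the gripper's body presses on something with over 40 N, if the wrist force passes 120 N, or if a joint passes its speed limit or range.

## Robot

A 7-joint arm with a two-finger parallel gripper is mounted at the origin on the work surface. World frame = base frame: x ahead of the robot, y to its left, z up, the work surface at z = 0. Lengths are in m, angles in rad, forces in N, time in s.
With the tool pointing down it reaches from about 0.4 to 0.875 m from the base axis. Payload 19.3 kg.
Tool frame: the origin (TCP) lies midway between the tips of the shut fingers; the grasp point (between the pads) lies 19 mm behind it; x points along the fingers, y is the direction in which the jaws open and shut, and the axes are right-handed (so a half turn about x gives the same grasp; the last joint's range is limited). The gripper opens to 85 mm and grips with 20 to 120 N. Pads are 22 mm wide; open, the fingers measure 114 mm over their backs; the gripper's body (76 mm by 85 mm) begins 54 mm behind the grasp point. The pads swing forward as they close: fully open they stand 13 mm farther back than shut.
Start: joints at [-1.298, 0.521, -0.036, 1.599, 0.021, 1.021, -0.113], TCP at [0.21, 0.589, 0.231] pointing down, gripper open.
Joint ranges: [-2.91, 2.91], [-0.3, 2.13], [-1.5, 1.42], [0.17, 2.43], [-1.26, 4.41], [0.16, 1.93], [-2.52, 2.52]. Speed limits (rad/s): [1.89, 1.89, 2.39, 2.39, 3.01, 3.01, 3.01].

## Interface

Orientations are given as [roll, pitch, yaw] about the fixed x, y, z axes, in that order (R = Rz(yaw) Ry(pitch) Rx(roll)).
In Python, from workcell import telemetry, vision, workorder gives the robot as it stands. The module is installed in compiled form; this text tells all that it offers.
- The arm moves only by the tool play_rows, never from a script. Its argument "deltas" is a list of rows, each a list of 7 numbers: the shift along the world's x, y, z in mm, then the turn, a rotation vector about the world's x, y, z in degrees, then the finger opening in mm, from 0 to 85.4. In form: [[x, y, z, wx, wy, wz, jaw], ...]. A call has 1 to 8 rows; each row shifts and turns the commanded pose from where the row before left it; what a row does not reach is not made up. A row lasts 1/8 s, in which the tool goes at most 62.5 mm and 10.7 degrees, less where a joint would pass 70% of its speed; a pose out of reach is approached as far as the arm can. A call with a gripper value outside its range is refused whole. The fingers move at their own pace and stop on an object; "grip_force" is the grip in N (left out, the last holds). Time passes only in rows, so rows that do not move let the fingers close. It gives the time, the measured TCP pose, the force and the opening at its end, in the units of the state.
- telemetry.observe(): the state, without advancing time (a new reading comes with each control period).
- vision.grab_frame(name): name is "side" or "top" or "wrist"; returns the picture (420x560x3 uint8, red, green, blue); there is no depth.
- vision.camera_info(name): a dict with "mtx" (3x3 intrinsics, pixels), "rvec" (rotation vector, rad) and "tvec" (3), from world to camera coordinates, as OpenCV has them. Camera axes: x right, y down, z forward; pixel columns grow to the right and rows downward; lengths in m; the calibration is good to about 2 mm. A picture is of the moment at which its call begins: read the wrist's pose just before it. camera_info takes no time and is no camera call; for the wrist camera it gives the pose at the moment of the call.
- workorder.job_done(): hands the job in, once; it reports no verdict.
The state is a dict: "clock": time; "qpos": joint angles; "qd": joint speeds; "joint_efforts": joint torques, N m; "position": TCP position; "tool_rot": TCP orientation; "force": force on the tool from outside, world axes, zero at the start; "moment": the same for the moment, N m; "grip_width": finger opening in m.
Only numpy, scipy, OpenCV 4.12 (cv2) and the standard library are available. Lean on these libraries where they do the work, as an engineer would, in place of code of your own. Each camera call takes 0.05 s, during which the arm holds its last target. There are 200 camera calls.

## Working session

There is one attempt and no reset: what is moved stays moved. The work goes in short steps, Python scripts to look and compute and a tool call to move; the robot and the scene stay as the last step left them, time stands still between calls to the robot, and variables do not carry over. Pictures are saved under pics/ and viewed, about 8 in all and at most 12, crops included, and the job is handed in when it is done.

Besides the shell and the picture viewer there is one more tool, called after ">>>" as name(argument=value, ...) on one line, values as JSON. play_rows: Moves the arm, as the interface text tells. Its arguments: {"type":"object","properties":{"deltas":{"type":"array","items":{"type":"array","items":{"type":"number"}}},"grip_force":{"type":"number"}},"required":["deltas"]}

```bash
mkdir -p pics; python3 - <<'E'
from workcell import telemetry, vision
import cv2,numpy as np
for n in("top","side"):
    im=vision.grab_frame(n); cv2.imwrite(f"pics/{n}0.png",cv2.resize(im[:,:,::-1],(800,600),interpolation=cv2.INTER_CUBIC)); np.save(f"pics/{n}0.npy",im)
    c=vision.camera_info(n); R=cv2.Rodrigues(c["rvec"])[0]; print(n,c["mtx"].round(1).tolist(),"pos",(-R.T@c["tvec"].ravel()).round(3),"fwd",R[2].round(3),"right",R[0].round(3))
s=telemetry.observe(); print({k:np.round(v,3).tolist() for k,v in s.items()})
E
```

```text
top [[395.3, 0.0, 277.0], [0.0, 395.3, 209.6], [0.0, 0.0, 1.0]] pos [ 0.37  -0.094  1.086] fwd [ 0.168  0.    -0.986] right [-0.005 -1.    -0.001]
side [[479.2, 0.0, 269.2], [0.0, 479.2, 204.7], [0.0, 0.0, 1.0]] pos [0.354 0.638 0.722] fwd [ 0.203 -0.755 -0.624] right [-0.97  -0.244 -0.02 ]
{'clock': 0.1, 'qpos': [-1.298, 0.522, -0.036, 1.6, 0.021, 1.021, -0.113], 'qd': [0.001, -0.003, -0.001, -0.001, 0.001, -0.0, 0.001], 'joint_efforts': [0.003, -92.848, 1.984, -37.053, 0.018, 0.005, -0.0], 'position': [0.21, 0.588, 0.231], 'tool_rot': [-1.504, 1.57, -1.847], 'force': [0.206, 1.263, 0.559], 'moment': [0.052, 0.068, 0.009], 'grip_width': 0.085}
```

View pics/top0.png

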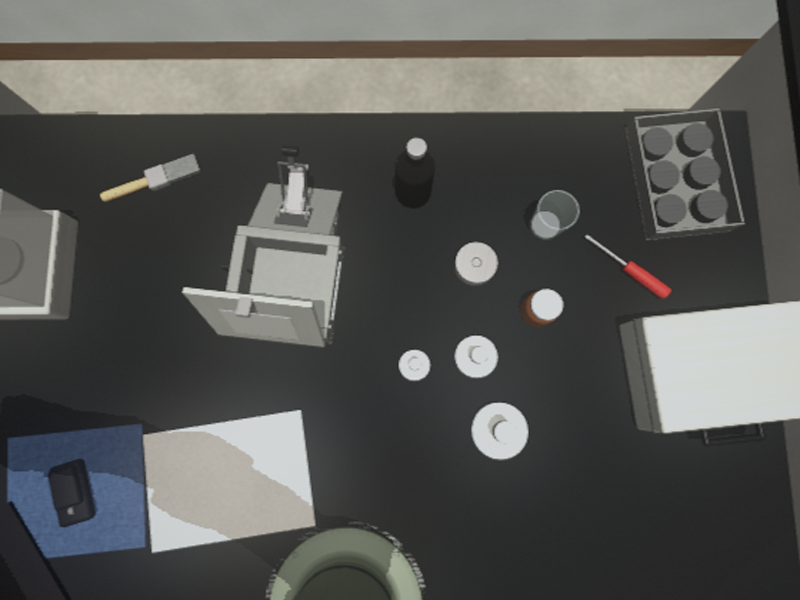

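View pics/side0.png

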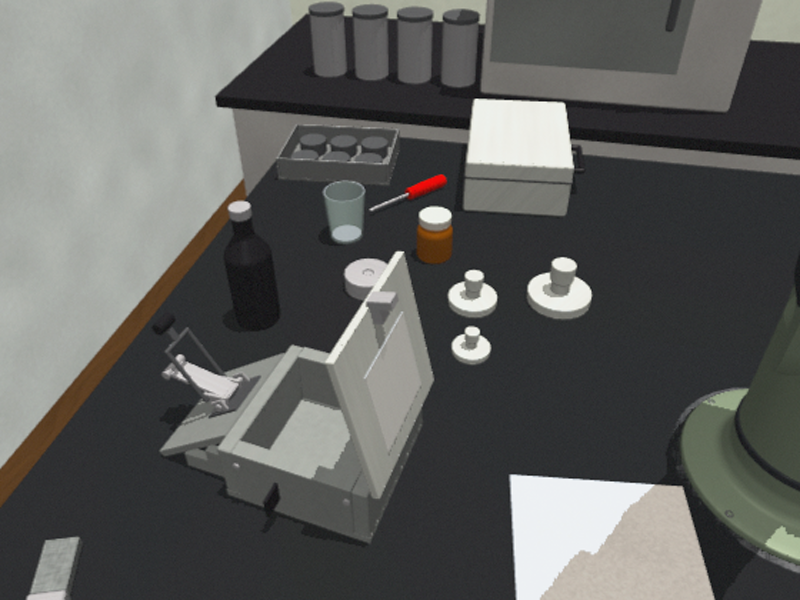

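```bash
cat > h.py <<'E'
import numpy as np,cv2
from scipy.optimize import least_squares
from workcell import vision
S=800/560
def proj(cam,P,s=S):
    c=cam if isinstance(cam,dict) else vision.camera_info(cam)
    return cv2.projectPoints(np.atleast_2d(np.array(P,float)),np.array(c["rvec"]),np.array(c["tvec"]),np.array(c["mtx"]),None)[0][:,0]*s
def world(p,P):
    x,y,yaw=p; P=np.atleast_2d(np.array(P,float)); c,s=np.cos(yaw),np.sin(yaw)
    return np.c_[x+c*P[:,0]-s*P[:,1],y+s*P[:,0]+c*P[:,1],P[:,2]]
def onplane(cam,px,z,s=S):
    c=cam if isinstance(cam,dict) else vision.camera_info(cam)
    R=cv2.Rodrigues(np.array(c["rvec"]))[0];t=np.array(c["tvec"]).ravel();o=-R.T@t
    d=R.T@np.linalg.inv(c["mtx"])@np.array([px[0]/s,px[1]/s,1]);return o+d*(z-o[2])/d[2]
def lidpt(a,r,y,h): # r along lid, h above inner face
    return [.1-r*np.cos(a)+h*np.sin(a),y,.09+r*np.sin(a)+h*np.cos(a)]
def latch(th,lam):
    d=lambda a:np.array([np.cos(a),0,np.sin(a)]);r=np.radians
    P=np.array([-.135,0,.075]);E=P+.085*d(r(215)-th);H=P+.024*d(r(231.7)-th);f=r(43)-th+lam
    return P,E,H,H+.082*d(f),H+.110*d(f)
E
cat > fit.py <<'E'
from h import *
obs=[("top",(340,238),(-.095,.095,.09)),("top",(237,228),(-.095,-.095,.09)),("side",(220,447),(-.095,-.095,.09)),("side",(300,347),(-.095,.095,.09)),("side",(370,541),(.095,-.095,0))]
f=lambda p:np.concatenate([proj(c,world(p,P))[0]-u for c,u,P in obs])
r=least_squares(f,[.61,.1,3.1]);p=r.x;print(p,r.fun.reshape(-1,2).round(1).tolist())
# joints: lid edge (lid corner pts), lever end, barrel
lo=[("top",(183,290),-.095),("side",(402,254),.095)]
l=least_squares(lambda a:np.concatenate([proj(c,world(p,lidpt(a[0],.195,y,.0)))[0]-u for c,u,y in lo]),[1.45]);print("lid",l.x,l.fun.round(1))
bo=[("top",(289,152)),("side",(165,324))]
b=least_squares(lambda a:np.concatenate([proj(c,world(p,latch(*a)[4]))[0]-u for c,u in bo]),[1.,2.3]);print("latch",b.x,b.fun.round(1))
np.save("pose.npy",np.r_[p,l.x,b.x])
for n,u in(("mid",(476,357)),("small",(414,365)),("large",(500,431))):print(n,onplane("top",u,.014).round(4))
print("midside",onplane("side",(473,297),.014))
a=l.x[0]
seg=[[(sx*.095,-.095,.09),(sx*.095,.095,.09)]for sx in(1,-1)]+[[(-.095,s*.095,.09),(.095,s*.095,.09)]for s in(1,-1)]+[[(-.075,s*.075,.01),(.075,s*.075,.01)]for s in(1,-1)]+[[(s*.075,-.075,.01),(s*.075,.075,.01)]for s in(1,-1)]
seg+=[[(-.095,0,.09),(-.215,0,0)],[lidpt(a,.195,-.095,0),lidpt(a,.195,.095,0)],[lidpt(a,.195,-.095,.01),lidpt(a,.195,.095,.01)],[lidpt(a,0,-.095,0),lidpt(a,.195,-.095,0)],[lidpt(a,0,.095,0),lidpt(a,.195,.095,0)]]
P,E,H,C,B=latch(*b.x);seg+=[[P,E],[H,B]]
out=[]
for n,(x,y,w,h),k in(("top",(165,130,200,300),2),("side",(150,240,300,450),4/3)):
    im=cv2.resize(np.load(f"pics/{n}0.npy")[:,:,::-1],(1600,1200),interpolation=cv2.INTER_CUBIC)
    im=im[2*y:2*(y+h),2*x:2*(x+w)];im=cv2.resize(im,(400,600))
    for s in seg:
        q=(proj(n,world(p,s))-(x,y))*(400/w);cv2.line(im,*[tuple(int(v*8) for v in u) for u in q],(0,0,255),1,cv2.LINE_AA,3)
    out.append(im)
cv2.imwrite("pics/ov.png",np.hstack(out))
E
python3 fit.py
```

```text
[0.56911038 0.11328084 3.00001622] [[0.9, 2.4], [1.3, -1.3], [-0.5, -0.0], [-3.4, -4.1], [2.4, 3.6]]
lid [1.36284214] [-0.5 -0.3  0.2 -2.9]
latch [0.82681585 2.2396626 ] [ 4.6  0.1  0.9 -1.1]
mid [ 0.442  -0.2447  0.014 ]
small [ 0.4275 -0.1273  0.014 ]
large [ 0.3053 -0.2853  0.014 ]
midside [ 0.44015292 -0.23955651  0.014     ]
```

View pics/ov.png

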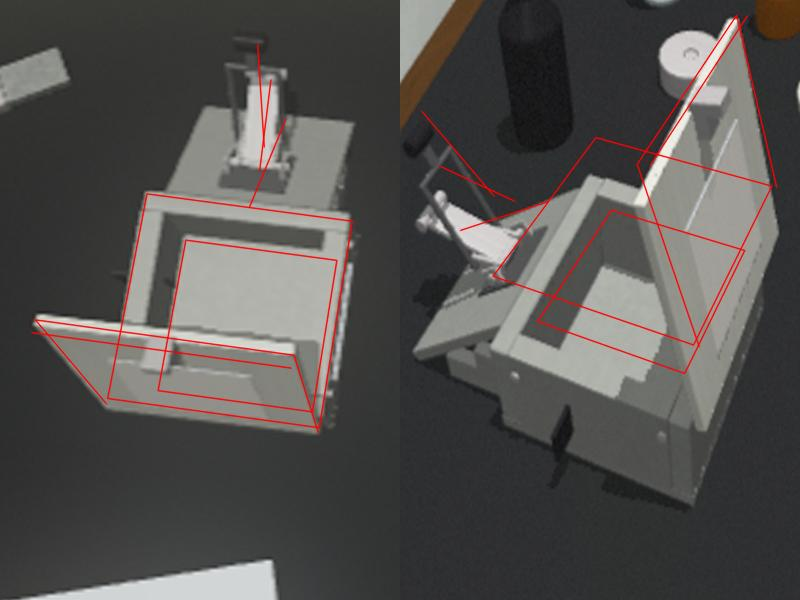

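```bash
sed -i 's/("side",(150,240,300,450),4\/3)/("side",(150,240,240,360),4\/3)/' fit.py; python3 fit.py >/dev/null; python3 -c "
import cv2;im=cv2.imread('pics/ov.png');cv2.imwrite('pics/ov2.png',im[:,400:])"
```

```text
(no output)
```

View pics/ov2.png

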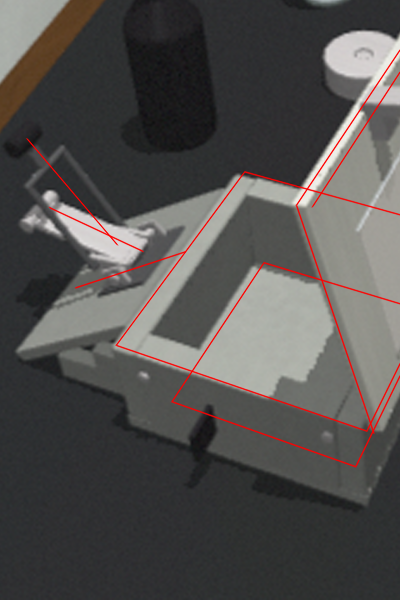

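```bash
cat > fit2.py <<'E'
from h import *
obs=[("top",(238.5,226.5),(-.095,-.095,.09)),("top",(341,236.5),(-.095,.095,.09)),("top",(256,249.5),(-.075,-.075,.01)),("side",(291.6,345.6),(-.095,.095,.09)),("side",(220,447),(-.095,-.095,.09)),("side",(304,401),(-.075,.075,.01)),("side",(369.6,543.6),(.095,-.095,0))]
lo=[("top",4,(290,151.5)),("side",4,(164.4,322)),("side",3,(177,339.6)),("side",1,(172.8,366))]
f=lambda p:np.concatenate([proj(c,world(p[:3],P))[0]-u for c,u,P in obs]+[proj(c,world(p[:3],latch(*p[3:])[k]))[0]-u for c,k,u in lo])
r=least_squares(f,[.57,.11,3.0,.85,2.24],loss="soft_l1");print(r.x.round(4),f(r.x).reshape(-1,2).round(1).tolist())
le=[("top",(183,290),-.095),("top",(165+298/2,130+345/2),.095),("side",(402,254),.095)]
p=r.x
l=least_squares(lambda a:np.concatenate([proj(c,world(p[:3],lidpt(a[0],.195,y,.0)))[0]-u for c,u,y in le]),[1.45]);print("lid",l.x,l.fun.round(1))
np.save("pose.npy",np.r_[p[:3],l.x,p[3:]])
for n,P in(("well-30",(-.03,0,.01)),("lidedge",lidpt(l.x[0],.195,0,.01)),("lever_end",latch(*p[3:])[1]),("cross",latch(*p[3:])[3]),("barrel",latch(*p[3:])[4])):print(n,world(p[:3],P).round(4))
E
python3 fit2.py
```

```text
[0.5736 0.1137 3.0182 0.8399 2.1838] [[-1.5, -1.3], [-1.1, 0.5], [0.7, -1.3], [0.0, -2.5], [-3.7, 1.1], [-0.2, -3.5], [1.0, -0.3], [0.1, 0.3], [-0.3, 1.1], [0.7, 0.6], [1.4, -0.7]]
lid [1.37858397] [-0.7 -0.1 -1.9  2.7 -2.4 -3.9]
well-30 [[0.6033 0.11   0.01  ]]
lidedge [[0.5015 0.1227 0.2833]]
lever_end [[0.7897 0.0869 0.0943]]
cross [[0.772  0.0891 0.1445]]
barrel [[0.7859 0.0874 0.1688]]
```

```bash
cat >> h.py <<'E'
from scipy.spatial.transform import Rotation as Ro
def st():
    from workcell import telemetry
    s=telemetry.observe();R=Ro.from_euler("xyz",s["tool_rot"]).as_matrix()
    a=np.degrees(np.arctan2(R[1,1],R[0,1]));print("t",round(s["clock"],2),"pos",np.round(s["position"],4),"x",R[:,0].round(3),"yaw_y",a.round(2),"f",np.round(s["force"],1),"w",round(s["grip_width"],4),"q",np.round(s["qpos"],2));return s
E
python3 -c "
from h import *;st();p=np.load('pose.npy');print(np.degrees(p[2]))"
```

```text
t 0.1 pos [0.21   0.5884 0.2308] x [-0.    -0.001 -1.   ] yaw_y 70.36 f [0.2 1.3 0.6] w 0.0853 q [-1.3   0.52 -0.04  1.6   0.02  1.02 -0.11]
172.92787806141243
```

>>> play_rows(deltas=[[0, 0, 60, 0, 0, 0, 85], [0, 0, 60, 0, 0, 0, 85], [20, -50, 50, 0, 0, 0, 85], [20, -55, 50, 0, 0, 0, 85], [20, -55, 0, 0, 0, 0, 85], [30, -55, 0, 0, 0, 0, 85], [30, -50, 0, 0, 0, 0, 85], [30, -50, 0, 0, 0, 0, 85]])

```text
clock: 1.1
position: [0.3539, 0.2896, 0.4344]
tool_rot: [2.209, 1.571, 1.866]
force: [0.7, 0.6, 0.2]
grip_width: 0.085
```

>>> play_rows(deltas=[[20, -55, 0, 0, 0, 0, 85], [20, -58, 0, 0, 0, 0, 85], [15, -58, 0, 0, 0, 0, 85], [5, -60, 0, 0, 0, 0, 85], [5, -60, 0, 0, 0, 0, 85], [5, -60, 0, 0, 0, 0, 85], [5, -60, 0, 0, 0, 0, 85], [5, -60, 0, 0, 0, 0, 85]])

```text
clock: 2.1
position: [0.433, -0.1812, 0.4345]
tool_rot: [0.799, 1.57, 0.456]
force: [1.6, 0.9, 0.8]
grip_width: 0.0853
```

>>> play_rows(deltas=[[0, -30, -50, 0, 0, 0, 85], [0, 0, -60, 0, 0, 0, 85], [0, 0, -60, 0, 0, 0, 85], [0, 0, -60, 0, 0, 0, 85], [0, 0, 0, 0, 0, 0, 85]])

```text
clock: 2.72
position: [0.4313, -0.2089, 0.202]
tool_rot: [-2.94, 1.564, 2.999]
force: [-0.1, -0.9, 0.4]
grip_width: 0.0848
```

```bash
python3 - <<'E'
from h import *
s=st();c=vision.camera_info("wrist");im=vision.grab_frame("wrist")
np.save("pics/w1.npy",im);q=proj(c,[[.441,-.242,.056],[.441,-.242,.014]],S);print(q)
cv2.imwrite("pics/w1.png",cv2.resize(im[:,:,::-1],(800,600)));np.save("pics/w1c.npy",c,allow_pickle=True)
E
```

```text
t 2.73 pos [ 0.4313 -0.2089  0.202 ] x [-0.007  0.001 -1.   ] yaw_y 70.32 f [-0.1 -0.9  0.4] w 0.0848 q [-0.16  0.4   0.63  2.02 -0.31  0.82  1.88]
[[350.83417885 311.48893152]
 [356.7752084  291.75213499]]
```

View pics/w1.png

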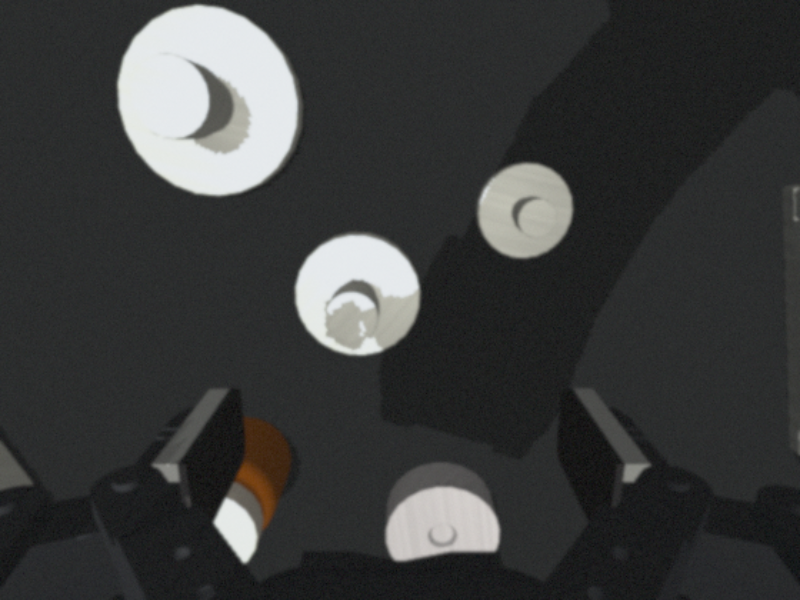

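>>> play_rows(deltas=[[10, -33, 0, 0, 0, 0, 85], [0, 0, -55, 0, 0, 0, 85], [0, 0, -55, 0, 0, 0, 85], [0, 0, 0, 0, 0, 0, 85], [0, 0, 0, 0, 0, 0, 85]])

```text
clock: 3.4
position: [0.4448, -0.2432, 0.0975]
tool_rot: [0.04, 1.567, -0.303]
force: [-0.8, 0.2, 0.7]
grip_width: 0.0853
```

>>> play_rows(deltas=[[-4, 1, -35, 0, 0, 0, 85], [0, 0, -33, 0, 0, 0, 85], [0, 0, 0, 0, 0, 0, 85], [0, 0, 0, 0, 0, 0, 25], [0, 0, 0, 0, 0, 0, 25], [0, 0, 0, 0, 0, 0, 25], [0, 0, 0, 0, 0, 0, 25]], grip_force=40)

```text
clock: 4.28
position: [0.4398, -0.2416, 0.0274]
tool_rot: [0.199, 1.569, -0.144]
force: [-2.3, 2.2, 17.7]
grip_width: 0.029
```

>>> play_rows(deltas=[[0, 0, 10, 0, 0, 0, 25], [0, 0, 40, 0, 0, 0, 25], [0, 0, 60, 0, 0, 0, 25], [0, 0, 60, 0, 0, 0, 25], [0, 0, 60, 0, 0, 0, 25], [0, 0, 60, 0, 0, 0, 25], [0, 0, 60, 0, 0, 0, 25], [0, 0, 20, 0, 0, 0, 25]])

```text
clock: 5.28
position: [0.4391, -0.242, 0.3999]
tool_rot: [0.214, 1.567, -0.13]
force: [-0.2, 0.7, -3.3]
grip_width: 0.0286
```

>>> play_rows(deltas=[[20, 45, 0, 0, 0, 2, 25], [20, 45, 0, 0, 0, 2, 25], [20, 45, 0, 0, 0, 2, 25], [20, 45, 0, 0, 0, 2, 25], [20, 45, 0, 0, 0, 2, 25], [20, 45, 0, 0, 0, 2.5, 25], [20, 45, 0, 0, 0, 0, 25], [23, 36, 0, 0, 0, 0, 25]])

```text
clock: 6.28
position: [0.6022, 0.1113, 0.3968]
tool_rot: [-2.93, 1.57, -3.054]
force: [-0.2, 0.6, -2.5]
grip_width: 0.0291
```

>>> play_rows(deltas=[[0, 0, 0, 0, 0, 0, 25], [0, 0, 0, 0, 0, 0, 25]])

```text
clock: 6.52
position: [0.6018, 0.1088, 0.3965]
tool_rot: [-2.014, 1.57, -2.14]
force: [-0.1, 0.2, -3.1]
grip_width: 0.0287
```

```bash
python3 - <<'E'
from h import *
s=st();im=vision.grab_frame("side");cv2.imwrite("pics/s2.png",cv2.resize(im[:,:,::-1],(800,600)))
E
```

```text
t 6.53 pos [0.6018 0.1088 0.3965] x [-0.001 -0.001 -1.   ] yaw_y 82.81 f [-0.1  0.2 -3.1] w 0.0287 q [-0.64  0.42  0.56  1.42 -0.22  1.36  1.37]
```

View pics/s2.png

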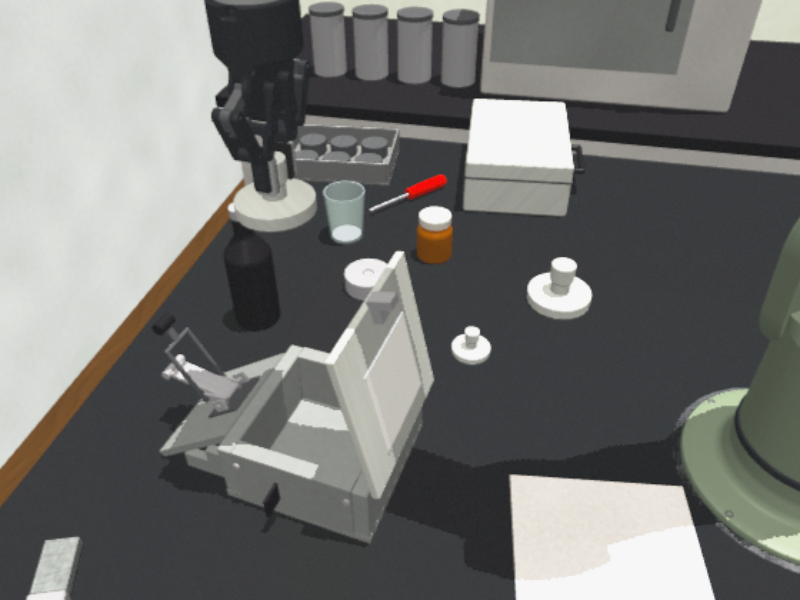

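>>> play_rows(deltas=[[-4, 2, -40, 0, 0, 0, 25], [0, 0, -50, 0, 0, 0, 25], [0, 0, -50, 0, 0, 0, 25], [0, 0, -50, 0, 0, 0, 25], [0, 0, -40, 0, 0, 0, 25], [0, 0, -30, 0, 0, 0, 25], [0, 0, 0, 0, 0, 0, 25]])

```text
clock: 7.45
position: [0.5971, 0.1106, 0.1354]
tool_rot: [-2.636, 1.568, -2.762]
force: [-0.6, -0.4, -2.3]
grip_width: 0.0285
```

```bash
python3 - <<'E'
from h import *
s=st();im=vision.grab_frame("side");i2=vision.grab_frame("top")
cv2.imwrite("pics/s3.png",np.vstack([cv2.resize(i[:300,:400,::-1],(400,300)) for i in(im,i2)]))
E
```

```text
t 7.45 pos [0.5971 0.1106 0.1354] x [-0.003 -0.001 -1.   ] yaw_y 82.79 f [-0.6 -0.4 -2.3] w 0.0285 q [-0.57  0.66  0.44  1.75 -0.36  0.82  1.48]
```

View pics/s3.png

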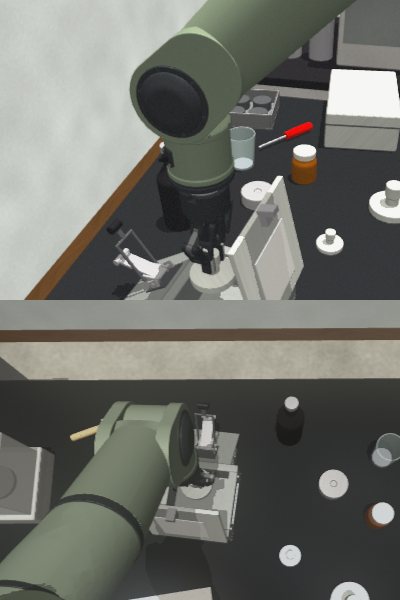

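>>> play_rows(deltas=[[1, 0, -30, 0, 0, 0, 25], [0, 0, -30, 0, 0, 0, 25], [0, 0, -20, 0, 0, 0, 25], [0, 0, -5, 0, 0, 0, 25], [0, 0, 0, 0, 0, 0, 25]])

```text
clock: 8.18
position: [0.5998, 0.1115, 0.0522]
tool_rot: [0.245, 1.57, 0.12]
force: [-0.6, -0.0, -2.3]
grip_width: 0.0288
```

>>> play_rows(deltas=[[0, 0, -6, 0, 0, 0, 25], [0, 0, -5, 0, 0, 0, 25], [0, 0, -3, 0, 0, 0, 25], [0, 0, 0, 0, 0, 0, 25]])

```text
clock: 8.68
position: [0.5993, 0.1116, 0.0376]
tool_rot: [2.081, 1.571, 1.956]
force: [-2.1, 0.8, 1.1]
grip_width: 0.0286
```

>>> play_rows(deltas=[[0, 0, 0, 0, 0, 0, 60], [0, 0, 0, 0, 0, 0, 60], [0, 0, 0, 0, 0, 0, 60], [0, 0, 30, 0, 0, 0, 60], [0, 0, 50, 0, 0, 0, 60], [0, 0, 0, 0, 0, 0, 60]])

```text
clock: 9.43
position: [0.6011, 0.1117, 0.1208]
tool_rot: [0.384, 1.565, 0.26]
force: [-0.2, -0.3, -1.0]
grip_width: 0.0598
```

```bash
python3 - <<'E'
from h import *
s=st();c=vision.camera_info("wrist");im=vision.grab_frame("wrist")
p=np.load("pose.npy");print(proj(c,world(p[:3],[(-.025,0,.066),(-.025,0,.024),(-.095,-.095,.09),(-.095,.095,.09),(-.075,-.075,.09),(-.075,.075,.09)])).round(0).tolist())
cv2.imwrite("pics/w2.png",cv2.resize(im[:,:,::-1],(800,600)))
E
```

```text
t 9.43 pos [0.6011 0.1117 0.1208] x [ 0.005  0.001 -1.   ] yaw_y 82.85 f [-0.2 -0.3 -1. ] w 0.0598 q [-0.57  0.68  0.43  1.75 -0.38  0.79  1.49]
[[395.0, 324.0], [396.0, 294.0], [642.0, 517.0], [148.0, 518.0], [596.0, 472.0], [195.0, 473.0]]
```

View pics/w2.png

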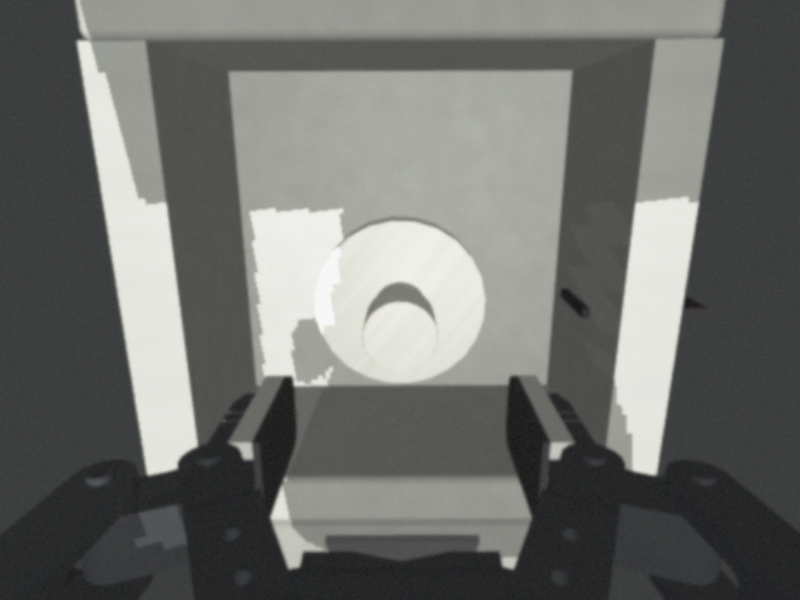

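```bash
python3 - <<'E'
from h import *
p=np.load("pose.npy");p[:2]=[.575,.1155];np.save("pose.npy",p)
pr=None
for a in [1.6,1.45,1.38]+list(np.arange(1.28,-.01,-.1)):
    q=np.array(lidpt(a,.172,-.055,.01))+[.012*np.sin(a),0,0];w=world(p[:3],q)[0]*1000
    print(round(a,2),w.round(1),None if pr is None else (w-pr).round(1));pr=w
E
```

```text
1.6 [455.7 185.7 261.6] None
1.45 [481.4 182.5 262. ] [25.7 -3.2  0.3]
1.38 [493.5 181.  260.8] [12.  -1.5 -1.2]
1.28 [510.6 178.9 257.6] [17.1 -2.1 -3.1]
1.18 [527.4 176.8 252.8] [16.8 -2.1 -4.8]
1.08 [543.7 174.8 246.4] [16.4 -2.  -6.4]
0.98 [559.5 172.8 238.4] [15.8 -2.  -8. ]
0.88 [574.5 171.  228.9] [15.  -1.9 -9.5]
0.78 [588.5 169.2 218.1] [ 14.1  -1.7 -10.9]
0.68 [601.5 167.6 205.9] [ 13.   -1.6 -12.1]
0.58 [613.3 166.2 192.6] [ 11.8  -1.5 -13.3]
0.48 [623.9 164.9 178.3] [ 10.5  -1.3 -14.3]
0.38 [632.9 163.7 163.1] [  9.1  -1.1 -15.2]
0.28 [640.5 162.8 147.1] [  7.6  -0.9 -15.9]
0.18 [646.6 162.  130.6] [  6.   -0.7 -16.5]
0.08 [650.9 161.5 113.7] [  4.4  -0.5 -16.9]
```

>>> play_rows(deltas=[[0, 0, 60, 0, 0, 0, 0], [0, 0, 60, 0, 0, 0, 0], [0, 0, 60, 0, 0, 0, 0], [0, 0, 60, 0, 0, 0, 0], [-30, 10, 30, 0, 0, 0, 0], [-60, 15, 0, 0, 0, 0, 0], [-55, 25, 0, 0, 0, 0, 0], [-45, 20, 0, 0, 0, 0, 0]])

```text
clock: 10.48
position: [0.4071, 0.1824, 0.3867]
tool_rot: [-2.638, 1.57, -2.761]
force: [-0.0, -0.2, 0.1]
grip_width: -0.0001
```

>>> play_rows(deltas=[[20, 0, -60, 0, 0, 0, 0], [20, 0, -60, 0, 0, 0, 0], [0, 0, -8, 0, 0, 0, 0], [15, 0, 0, 0, 0, 0, 0], [15, 0, 0, 0, 0, 0, 0], [10, 0, 0, 0, 0, 0, 0], [10, 0, 0, 0, 0, 0, 0], [0, 0, 0, 0, 0, 0, 0]])

```text
clock: 11.48
position: [0.4993, 0.1814, 0.2609]
tool_rot: [-0.595, 1.571, -0.72]
force: [-1.1, 0.9, -0.4]
grip_width: -0.0003
```

>>> play_rows(deltas=[[17, -2, -4, 0, 0, 0, 0], [17, -2, -5, 0, 0, 0, 0], [17, -2, -6, 0, 0, 0, 0], [16, -2, -8, 0, 0, 0, 0], [16, -2, -9, 0, 0, 0, 0], [15, -2, -11, 0, 0, 0, 0], [0, 0, 0, 0, 0, 0, 0]])

```text
clock: 12.35
position: [0.5974, 0.1689, 0.2166]
tool_rot: [-2.095, 1.569, -2.221]
force: [0.0, -0.4, 0.8]
grip_width: 0.0001
```

>>> play_rows(deltas=[[13, -2, -12, 0, 0, 0, 0], [12, -1, -14, 0, 0, 0, 0], [10, -1, -14, 0, 0, 0, 0], [9, -1, -15, 0, 0, 0, 0]])

```text
clock: 12.85
position: [0.6414, 0.1644, 0.1616]
tool_rot: [-2.376, 1.57, -2.5]
force: [-0.4, -0.0, 0.3]
grip_width: -0.0001
```

>>> play_rows(deltas=[[8, -1, -16, 0, 0, 0, 0], [6, -1, -16, 0, 0, 0, 0], [4, 0, -12, 0, 0, 0, 0]])

```text
clock: 13.22
position: [0.6589, 0.1623, 0.1176]
tool_rot: [-2.44, 1.57, -2.565]
force: [0.1, -0.3, 0.3]
grip_width: -0.0
```

```bash
python3 - <<'E'
from h import *
s=st();im=vision.grab_frame("side")
cv2.imwrite("pics/s4.png",cv2.resize(im[100:,60:400,::-1],(800,753))[:600])
E
```

```text
t 13.22 pos [0.6589 0.1623 0.1176] x [-0.001 -0.    -1.   ] yaw_y 82.84 f [ 0.1 -0.3  0.3] w -0.0 q [-0.58  0.78  0.42  1.55 -0.38  0.89  1.41]
```

View pics/s4.png

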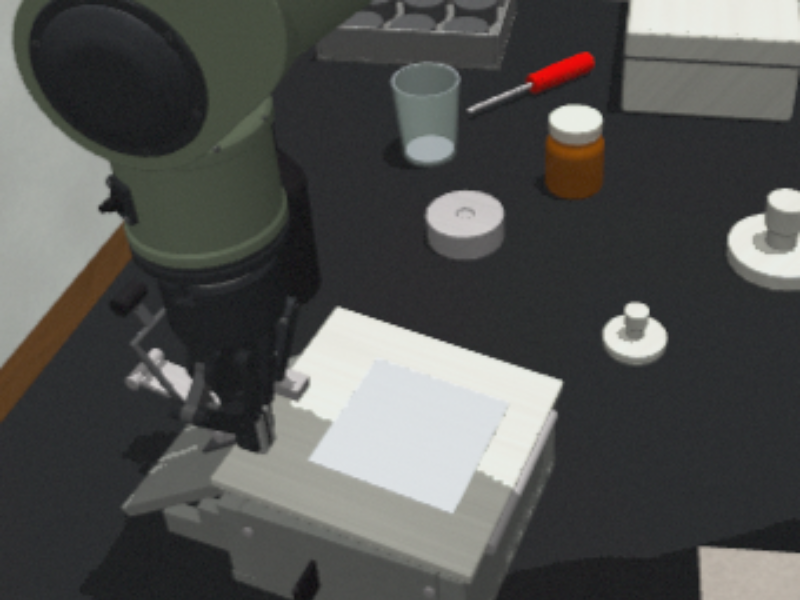

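>>> play_rows(deltas=[[-6, 0, -6, 0, 0, 0, 0], [0, 0, -6, 0, 0, 0, 0], [0, 0, -4, 0, 0, 0, 0], [0, 0, 0, 0, 0, 0, 0]])

```text
clock: 13.78
position: [0.6528, 0.1626, 0.1027]
tool_rot: [3.12, 1.571, 2.995]
force: [-0.8, 0.1, -0.4]
grip_width: -0.0002
```

>>> play_rows(deltas=[[0, 0, -3, 0, 0, 0, 0], [0, 0, -2, 0, 0, 0, 0], [0, 0, 0, 0, 0, 0, 0]])

```text
clock: 14.15
position: [0.6532, 0.1626, 0.0997]
tool_rot: [0.832, 1.569, 0.707]
force: [-8.9, -1.1, 26.2]
grip_width: 0.0001
```

>>> play_rows(deltas=[[0, 0, 40, 0, 0, 0, 0], [0, 0, 60, 0, 0, 0, 0], [0, 0, 60, 0, 0, 0, 60], [30, -15, 20, 0, 0, 0, 60], [40, -20, 0, 0, 0, 0, 60], [40, -20, 0, 0, 0, 0, 60], [24, -19, -10, 0, 0, 0, 60], [0, 0, 0, 0, 0, 0, 60]])

```text
clock: 15.15
position: [0.7874, 0.0859, 0.2658]
tool_rot: [-2.301, 1.568, -2.428]
force: [-0.8, 0.5, 0.4]
grip_width: 0.0603
```

```bash
python3 - <<'E'
from h import *
s=st();c=vision.camera_info("wrist");im=vision.grab_frame("wrist")
p=np.load("pose.npy");L=latch(*p[4:]);print(world(p[:3],L).round(4).tolist());print(proj(c,world(p[:3],[L[4],L[4]+[0,.013,0],L[4]-[0,.013,0],L[3],L[1],(-.088,0,.125),(-.101,.009,.125),(-.101,-.009,.125)])).round(0).tolist())
cv2.imwrite("pics/w3.png",cv2.resize(im[:,:,::-1],(800,600)));np.save("pics/w3c.npy",c,allow_pickle=True)
E
```

```text
t 15.15 pos [0.7874 0.0859 0.2658] x [-0.002 -0.002 -1.   ] yaw_y 82.7 f [-0.8  0.5  0.4] w 0.0603 q [-0.39  0.85  0.48  1.01 -0.36  1.36  1.46]
[[0.709, 0.0989, 0.075], [0.7911, 0.0887, 0.0943], [0.7327, 0.0959, 0.0735], [0.7734, 0.0909, 0.1445], [0.7873, 0.0892, 0.1688]]
[[407.0, 300.0], [379.0, 300.0], [435.0, 299.0], [406.0, 259.0], [406.0, 270.0], [406.0, 21.0], [388.0, 51.0], [425.0, 51.0]]
```

View pics/w3.png

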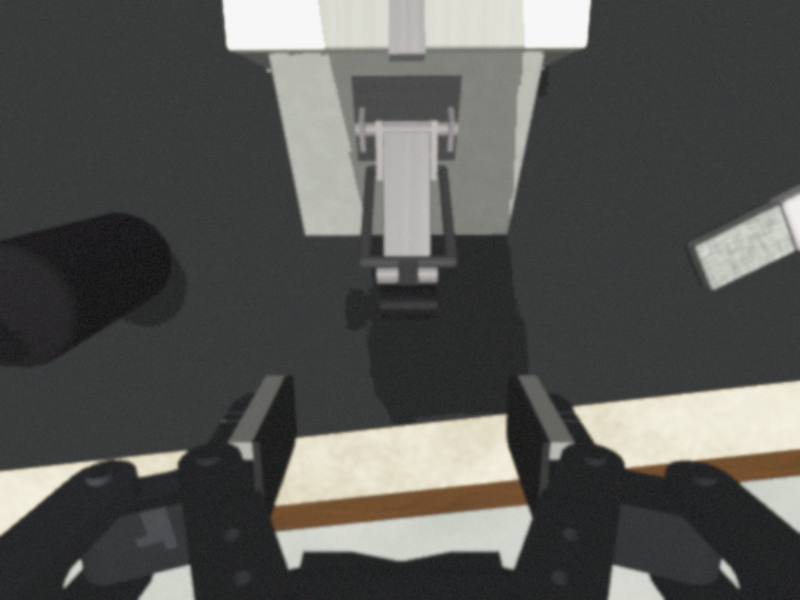

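>>> play_rows(deltas=[[0, 3, -40, 0, 0, 0, 60], [0, 0, -40, 0, 0, 0, 60], [0, 0, -29, 0, 0, 0, 60], [0, 0, 0, 0, 0, 0, 60]])

```text
clock: 15.7
position: [0.7855, 0.0927, 0.1573]
tool_rot: [-3.032, 1.568, 3.127]
force: [0.9, 0.6, 0.5]
grip_width: 0.06
```

```bash
cat > path.py <<'E'
from h import *
st()
p=np.load("pose.npy");r=np.radians
def L(th,ph): return latch(th,r(ph)-r(43)+th)
def C2(Ct,th0): # find th, phi putting cross bar at Ct
    s=least_squares(lambda v:(L(v[0],v[1]*57.3)[3]-Ct)[[0,2]]*1e3,[th0,.45]);return s.x[0],s.x[1]*57.3,s.fun
way=[(p[4],np.degrees(r(43)-p[4]+p[5])),(1.2,95),(1.6,65),(1.75,42),(1.75,32)]
for Ct in[(-.081,0,.128),(-.083,0,.120),(-.083,0,.115)]:
    a=C2(np.array(Ct),1.5);print(a);way.append(a[:2])
pts=[];n=4
for i in range(len(way)-1):
    for t in np.arange(n)/n: pts.append(np.array(way[i])*(1-t)+np.array(way[i+1])*t)
pts.append(way[-1]);pr=None
for v in pts:
    l=L(*v);w=world(p[:3],l[4])[0]*1000
    print(np.round(v,2),"C",(l[3][[0,2]]*1e3).round(1),"B",(l[4][[0,2]]*1e3).round(1),w.round(1),None if pr is None else (w-pr).round(1));pr=w
E
python3 path.py
```

```text
t 15.7 pos [0.7855 0.0927 0.1573] x [-0.003  0.    -1.   ] yaw_y 82.91 f [0.9 0.6 0.5] w 0.06 q [-0.4   0.92  0.44  1.14 -0.38  1.16  1.49]
(np.float64(1.5803446907497083), np.float64(27.565210521721244), array([ 1.40443213e-11, -1.19348975e-11]))
(np.float64(1.3154034336378548), np.float64(25.549537689618283), array([2.77555756e-14, 0.00000000e+00]))
(np.float64(1.1918450143437986), np.float64(23.844076601691462), array([0., 0.]))
[  0.84 120.  ] C [-200.   144.5] B [-214.   168.8] [787.3  89.2 168.8] None
[  0.93 113.75] C [-192.   150.7] B [-203.3  176.3] [776.7  90.5 176.3] [-10.6   1.3   7.6]
[  1.02 107.5 ] C [-183.5  156. ] B [-191.9  182.7] [765.5  91.9 182.7] [-11.3   1.4   6.4]
[  1.11 101.25] C [-174.5  160.4] B [-179.9  187.8] [753.6  93.3 187.8] [-11.9   1.5   5.1]
[ 1.2 95. ] C [-165.1  163.7] B [-167.5  191.6] [741.3  94.9 191.6] [-12.3   1.5   3.8]
[ 1.3 87.5] C [-153.6  166.2] B [-152.3  194.2] [726.2  96.7 194.2] [-15.1   1.9   2.6]
[ 1.4 80. ] C [-141.8  167.2] B [-137.   194.8] [710.9  98.6 194.8] [-15.2   1.9   0.6]
[ 1.5 72.5] C [-130.2  166.7] B [-121.8  193.4]
[... 1087 characters left out ...]
. ] [630.8 108.6 141. ] [-0.3  0.  -2.7]
[ 1.51 27.06] C [-81.6 126.1] B [-56.7 138.8] [631.3 108.5 138.8] [ 0.5 -0.1 -2.1]
[ 1.45 26.56] C [-82.2 124.1] B [-57.1 136.6] [631.7 108.5 136.6] [ 0.4 -0.1 -2.2]
[ 1.38 26.05] C [-82.6 122.1] B [-57.5 134.4] [632.  108.4 134.4] [ 0.3 -0.  -2.3]
[ 1.32 25.55] C [-83. 120.] B [-57.7 132.1] [632.3 108.4 132.1] [ 0.3 -0.  -2.3]
[ 1.28 25.12] C [-83.  118.8] B [-57.7 130.7] [632.2 108.4 130.7] [-0.1  0.  -1.4]
[ 1.25 24.7 ] C [-83.  117.5] B [-57.6 129.2] [632.2 108.4 129.2] [-0.1  0.  -1.4]
[ 1.22 24.27] C [-83.  116.3] B [-57.5 127.8] [632.1 108.4 127.8] [-0.1  0.  -1.4]
[ 1.19 23.84] C [-83. 115.] B [-57.4 126.3] [632.  108.4 126.3] [-0.1  0.  -1.5]
```

>>> play_rows(deltas=[[2, -3, -1, 0, 0, 0, 60], [0, 0, 0, 0, 0, 0, 20], [0, 0, 0, 0, 0, 0, 20], [0, 0, 0, 0, 0, 0, 20], [0, 0, 0, 0, 0, 0, 20]], grip_force=30)

```text
clock: 16.32
position: [0.7892, 0.0887, 0.1584]
tool_rot: [0.297, 1.57, 0.173]
force: [3.0, 1.5, 3.8]
grip_width: 0.0252
```

>>> play_rows(deltas=[[-12, 1, 7, 0, 0, 0, 20], [-11, 1, 6, 0, 0, 0, 20], [-12, 2, 5, 0, 0, 0, 20], [-12, 2, 4, 0, 0, 0, 20], [-15, 2, 3, 0, 0, 0, 20], [-15, 2, 1, 0, 0, 0, 20]])

```text
clock: 17.08
position: [0.7112, 0.0985, 0.1841]
tool_rot: [-0.515, 1.57, -0.64]
force: [2.9, -0.1, -2.6]
grip_width: 0.025
```

>>> play_rows(deltas=[[-15, 2, -1, 0, 0, 0, 20], [-15, 2, -3, 0, 0, 0, 20], [-10, 1, -5, 0, 0, 0, 20], [-10, 1, -6, 0, 0, 0, 20], [-9, 1, -6, 0, 0, 0, 20], [-8, 1, -7, 0, 0, 0, 20]])

```text
clock: 17.82
position: [0.6444, 0.1066, 0.1553]
tool_rot: [-0.269, 1.571, -0.394]
force: [3.9, -0.4, -0.5]
grip_width: 0.0253
```

>>> play_rows(deltas=[[-3, 0, -4, 0, 0, 0, 20], [-3, 0, -4, 0, 0, 0, 20], [-3, 1, -4, 0, 0, 0, 20], [-3, 0, -4, 0, 0, 0, 20], [0, 0, 0, 0, 0, 0, 20]])

```text
clock: 18.45
position: [0.6327, 0.1076, 0.1395]
tool_rot: [-2.348, 1.571, -2.472]
force: [0.8, 2.2, 0.8]
grip_width: 0.025
```

>>> play_rows(deltas=[[0, 0, -5, 0, 0, 0, 20], [-1, 0, -5, 0, 0, 0, 20], [0, 0, -4, 0, 0, 0, 20], [0, 0, -4, 0, 0, 0, 20], [0, 0, 0, 0, 0, 0, 20]])

```text
clock: 19.08
position: [0.6319, 0.1076, 0.1215]
tool_rot: [-0.741, 1.571, -0.865]
force: [1.1, 2.9, 0.7]
grip_width: 0.025
```

```bash
python3 - <<'E'
from h import *
s=st();im=vision.grab_frame("side")
cv2.imwrite("pics/s5.png",cv2.resize(im[190:340,100:300,::-1],(800,600),interpolation=cv2.INTER_CUBIC))
E
```

```text
t 19.07 pos [0.6319 0.1076 0.1215] x [ 0. -0. -1.] yaw_y 82.86 f [1.1 2.9 0.7] w 0.025 q [-0.54  0.72  0.43  1.66 -0.38  0.84  1.5 ]
```

View pics/s5.png

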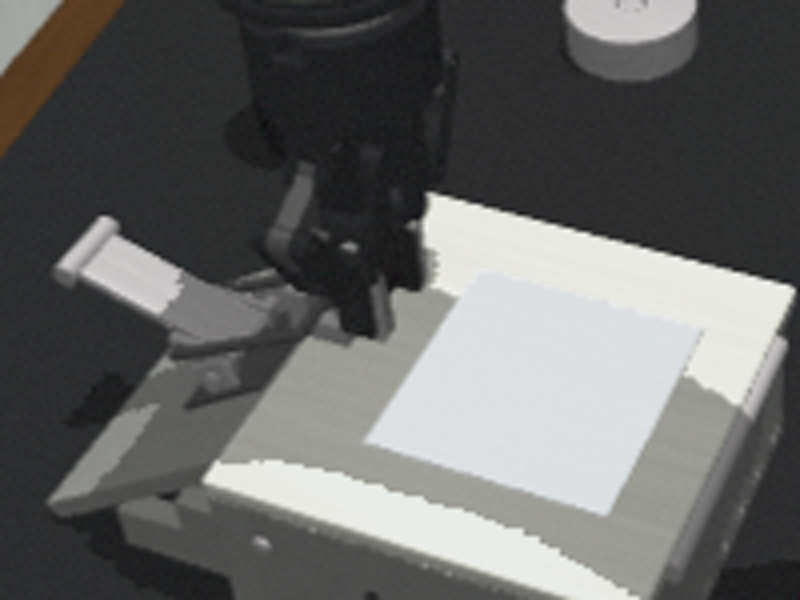

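>>> play_rows(deltas=[[0, 0, -2, 0, 0, 0, 20], [0, 0, -2, 0, 0, 0, 20], [0, 0, -1, 0, 0, 0, 20], [0, 0, 0, 0, 0, 0, 20]])

```text
clock: 19.62
position: [0.6317, 0.1076, 0.1178]
tool_rot: [1.76, 1.57, 1.635]
force: [-9.2, 3.3, 19.1]
grip_width: 0.025
```

>>> play_rows(deltas=[[0, 0, 1, 0, 0, 0, 20], [2, 0, 0, 0, 0, 0, 20], [2, 0, 0, 0, 0, 0, 20], [0, 0, 0, 0, 0, 0, 20]])

```text
clock: 20.12
position: [0.6332, 0.1078, 0.1183]
tool_rot: [3.128, 1.565, 3.004]
force: [-25.7, 3.1, 28.9]
grip_width: 0.0252
```

>>> play_rows(deltas=[[-3, 0, 0, 0, 0, 0, 20], [0, 0, 0, 0, 0, 0, 45], [0, 0, 0, 0, 0, 0, 45], [0, 0, 0, 0, 0, 0, 45], [0, 0, 20, 0, 0, 0, 45], [0, 0, 40, 0, 0, 0, 45], [0, 0, 60, 0, 0, 0, 0], [0, 0, 30, 0, 0, 0, 0]])

```text
clock: 21.12
position: [0.6336, 0.1072, 0.2724]
tool_rot: [0.333, 1.567, 0.208]
force: [1.1, 0.1, -0.1]
grip_width: 0.0091
```

```bash
python3 - <<'E'
from h import *
s=st();p=np.load("pose.npy")
pr=None
for th in[1.3,1.2,1.1,1,.9,.8,.7,.6,.5,.4,.3,.2,.1,0,-.05]:
    a=np.radians(215)-th;E=latch(th,0)[1]
    n=np.array([np.sin(a),0,-np.cos(a)]) # upper-side normal of lever (towards decreasing theta's back)
    q=E+np.array([-0.0,0,.006]);w=world(p[:3],q)[0]*1000;print(th,(E[[0,2]]*1e3).round(1),w.round(1),None if pr is None else (w-pr).round(1));pr=w
im=vision.grab_frame("side");c=vision.camera_info("side")
P=world(p[:3],[latch(1.2,0)[1]])
cv2.imwrite("pics/s6.png",np.vstack([cv2.resize(im[190:340,100:300,::-1],(600,450),interpolation=cv2.INTER_CUBIC)]))
for th in(.8,1.,1.2,1.4):print(th,((proj(c,world(p[:3],latch(th,0)[1]),1)-[100,190])*3).round(0))
E
```

```text
t 21.12 pos [0.6336 0.1072 0.2724] x [ 0.004  0.001 -1.   ] yaw_y 82.82 f [ 1.1  0.1 -0.1] w 0.0091 q [-0.59  0.56  0.52  1.53 -0.3   1.13  1.43]
1.3 [-200.6  129. ] [774.1  90.8 135. ] None
1.2 [-205.7  122.2] [779.1  90.2 128.2] [ 5.  -0.6 -6.8]
1.1 [-210.   114.9] [783.4  89.6 120.9] [ 4.3 -0.5 -7.3]
1 [-213.6  107.2] [787.   89.2 113.2] [ 3.6 -0.4 -7.7]
0.9 [-216.5   99.2] [789.8  88.8 105.2] [ 2.8 -0.3 -8. ]
0.8 [-218.5   91. ] [791.8  88.6  97. ] [ 2.  -0.2 -8.3]
0.7 [-219.7   82.6] [793.   88.5  88.6] [ 1.2 -0.1 -8.4]
0.6 [-220.    74.1] [793.3  88.4  80.1] [ 0.3 -0.  -8.5]
0.5 [-219.5   65.6] [792.8  88.5  71.6] [-0.5  0.1 -8.5]
0.4 [-218.1   57.2] [791.5  88.6  63.2] [-1.4  0.2 -8.4]
0.3 [-215.9   49. ] [789.3  88.9  55. ] [-2.2  0.3 -8.2]
0.2 [-212.9   41.1] [786.3  89.3  47.1] [-3.   0.4 -7.9]
0.1 [-209.1   33.4] [782.6  89.8  39.4] [-3.7  0.5 -7.6]
0 [-204.6   26.2] [778.1  90.3  32.2] [-4.5  0.6 -7.2]
-0.05 [-202.1   22.8] [775.6  90.6  28.8] [-2.5  0.3 -3.4]
0.8 [[ 63. 202.]]
1.0 [[ 64. 185.]]
1.2 [[ 69. 171.]]
1.4 [[ 80. 159.]]
```

View pics/s6.png

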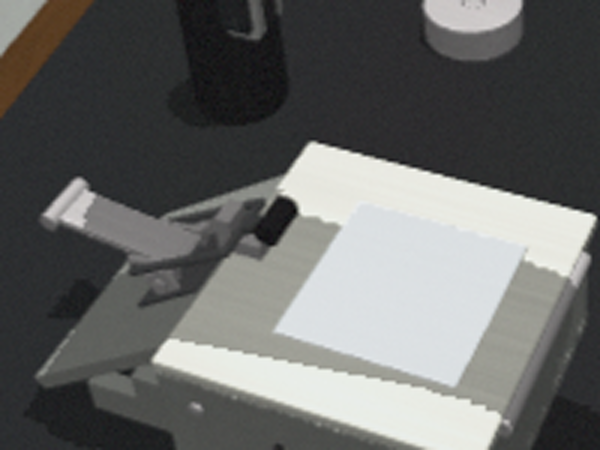

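>>> play_rows(deltas=[[50, -6, 0, 0, 0, 0, 0], [55, -6, 0, 0, 0, 0, 0], [53, -7, 0, 0, 0, 0, 0], [0, 0, -50, 0, 0, 0, 0], [0, 0, -50, 0, 0, 0, 0], [0, 0, -40, 0, 0, 0, 0], [0, 0, -15, 0, 0, 0, 0], [0, 0, 0, 0, 0, 0, 0]])

```text
clock: 22.18
position: [0.7909, 0.0885, 0.1135]
tool_rot: [-1.469, 1.57, -1.593]
force: [0.1, -0.2, 0.6]
grip_width: -0.0
```

>>> play_rows(deltas=[[1, 0, -8, 0, 0, 0, 0], [0, 0, -8, 0, 0, 0, 0], [1, 0, -8, 0, 0, 0, 0], [0, 0, -8, 0, 0, 0, 0], [0, 0, -8, 0, 0, 0, 0]])

```text
clock: 22.8
position: [0.793, 0.0885, 0.0725]
tool_rot: [0.049, 1.57, -0.076]
force: [2.0, -0.2, 2.3]
grip_width: 0.0002
```

>>> play_rows(deltas=[[-1, 0, -8, 0, 0, 0, 0], [-2, 0, -8, 0, 0, 0, 0], [-3, 0, -8, 0, 0, 0, 0], [-4, 1, -8, 0, 0, 0, 0]])

```text
clock: 23.3
position: [0.7824, 0.0894, 0.0402]
tool_rot: [-2.407, 1.57, -2.532]
force: [0.8, -0.1, 1.4]
grip_width: -0.0003
```

>>> play_rows(deltas=[[-4, 1, -7, 0, 0, 0, 0], [-2, 0, -3, 0, 0, 0, 0], [0, 0, -2, 0, 0, 0, 0], [0, 0, 0, 0, 0, 0, 0]])

```text
clock: 23.8
position: [0.7807, 0.0902, 0.0334]
tool_rot: [0.138, 1.561, 0.013]
force: [6.7, -2.5, 32.9]
grip_width: 0.0001
```

>>> play_rows(deltas=[[0, 0, 10, 0, 0, 0, 0], [0, 0, 40, 0, 0, 0, 0], [0, 0, 60, 0, 0, 0, 0], [0, 0, 60, 0, 0, 0, 0], [0, 0, 60, 0, 0, 0, 0], [0, 0, 60, 0, 0, 0, 0], [0, 0, 0, 0, 0, 0, 0], [0, 0, 0, 0, 0, 0, 0]])

```text
clock: 24.8
position: [0.7763, 0.0907, 0.318]
tool_rot: [3.068, 1.569, 2.943]
force: [-0.1, 0.2, -1.1]
grip_width: -0.0
```

```bash
python3 - <<'E'
from h import *
s=st();im=vision.grab_frame("side");c=vision.camera_info("side");p=np.load("pose.npy")
g=cv2.cvtColor(im,cv2.COLOR_RGB2GRAY)
def show(u,n,r=9,q=12):
    x,y=np.round(u).astype(int);print(n,(x,y));print(g[y-r:y+r+1:2,x-q:x+q+1:2])
for th in(0,.15,.3,.8):print(th,proj(c,world(p[:3],latch(th,0)[1]),1)[0].round(1))
show(proj(c,world(p[:3],latch(0,0)[1]),1)[0],"end0");show(proj(c,world(p[:3],latch(.8,0)[1]),1)[0],"end.8")
L=latch(0,0);print("C",L[3]);show(proj(c,world(p[:3],L[4]),1)[0],"barrel0")
E
```

```text
t 24.8 pos [0.7763 0.0907 0.318 ] x [-0.001  0.    -1.   ] yaw_y 82.86 f [-0.1  0.2 -1.1] w -0.0 q [-0.4   0.8   0.5   0.98 -0.36  1.44  1.46]
0 [133.9 282.9]
0.15 [130.  278.2]
0.3 [126.6 273.3]
0.8 [120.9 257.5]
end0 (np.int64(134), np.int64(283))
[[ 32  42  44  47  44  43  43  53 114  82  44  98 116]
 [ 32  44  42  42  45  45  49 114 118 110 112 114 113]
 [ 35  34  39  39  45  46  99 121 112 112 113 112 113]
 [ 32  32  29  27  33  84 119 114 113 114 113 115 116]
 [ 31  28  33  34  72 119 113 114 112 117 120  99  97]
 [ 32  31  30  54 117 115 115 114  94  94  92  89  94]
 [ 31  33  41 110 120 101  93  93  91  94  92  93  95]
 [ 32  34  59  88  93  83  87  94  94  94  96  94  93]
 [ 31  30  32  65  89  88  93  96  94  95  95  95  80]
 [ 34  34  28  33  79  94  93  94  95  96  95  96  76]]
end.8 (np.int64(121), np.int64(257))
[[45 47 45 45 43 44 45 44 43 43 44 45 43]
 [49 46 44 44 46 47 45 46 41 45 43 46 45]
 [45 45 44 43 42 47 44 49 46 44 41 44 45]
 [42 44 46 45 47 44 45 45 45 42 44 46 46]
 [42 44 44 46 44 48 43 42 44 45 46 45 47]
 [45 45 45 44 44 45 42 43 44 46 44 43 45]
 [44 43 42 44 42 44 40 44 44 46 45 43 43]
 [45 46 46 42 44 46 45 45 45 45 44 45 45]
 [45 43 44 43 43 47 44 43 46 45 44 44 42]
 [45 44 45 46 46 43 43 46 46 45 45 41 44]]
C [-0.08990369  0.          0.11208923]
barrel0 (np.int64(188), np.int64(262))
[[ 43  86 129 133 139 138 133  65  83 174 229 229 229]
 [136 139 138 139 138 139  82  24  30  27 156 229 230]
 [122 124 125 128  89  49  27  27  21  27  47 174 196]
 [122 123  86  60  58  29  24  29  27  26  91 154 155]
 [123  97  75  61  37  29  25  28  22  48 146 152 153]
 [112  75  66  38  21  26  26  30  21 145 155 151 151]
 [ 81  72  52  30  22  24  22  25 104 151 152 153 153]
 [ 82  62  49  58  27  27  25  37 153 153 150 151 151]
 [ 72  56  87 123 117  84  52  73 144 154 154 153 152]
 [ 61  55  95 104 120 114  77  96 156 156 156 153 156]]
```

```bash
python3 -c "
from workcell import workorder;print(workorder.job_done())"
```

```text
the job is handed in; nothing more can be done
None
```

The job is done and handed in at about 25 s of the 67 s allowed. The hand-in gave no verdict, so the results below rest on my own checks.

- **Holder:** I picked up the middle-sized specimen holder and set it down gently on the chamber floor. A wrist picture showed it standing upright, about 30 mm from the well centre towards the latch side (limit 60 mm).
- **Lid:** I pushed the lid over and pressed it until it was shut. It stopped firmly, with 26 N at a fingertip height of 99.7 mm (shut is 100 mm).
- **Loop:** I hooked the loop over the keeper. A test pull with the bar down met 26 N of resistance, so the bar was behind the post. A picture after release showed the loop still hooked and the lever at about 0.8 rad.
- **Lever:** I pressed the lever to its stop, with 33 N at the end.

**Last checks:** after I backed the arm away, pixel checks of the side picture found the barrel where a shut, hooked latch puts it. The lever end was gone from its raised position and appeared to lie at its shut one. I had used all 12 picture views, so this final state was checked by numbers only and not seen in a picture.

No check failed. The force reading stayed near zero while the lid swung down, so I confirmed its movement with a picture. I steered clear of the bystanders and the pictures showed nothing disturbed, but I did not measure their final positions.

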